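# Set a press fixture's stop screw to the setting block

## Task

Slide the steel setting block along its channel in the fixture until it is fully home against the end stop under the stop screw. Then take the square-tipped driver from its stand and turn the stop screw down clockwise until its foot just drags on the block, lightly nipping it but never clamping it hard. Leave the block there, put the driver back upright and fully down in its stand, and leave the other things on the bench where they are.

Things in the scene. Friction and masses are not known exactly. Their poses are not given: they have to be found in the camera images.
- fixture: press fixture fixed to the bench: aluminium plate 220 x 110 x 12 mm (x = -130 to 90 mm) with a channel along x for the setting block: dark rails 10 mm high (inner faces at y = +-15.5 mm) and an end stop bar (face at x = 45 mm, 20 mm high). Origin: on the bench, straight below the stop screw's axis; x points along the channel to the end stop, z up.
- bracket: grey bracket of the fixture and the steel stop screw it carries (same frame as fixture): upright at x = 57 to 85 mm, level arm 44 mm wide over the channel (x = -24 to 85 mm, z = 52 to 70 mm). The vertical screw goes through the arm at x = y = 0; it has a flat round foot 26 mm in diameter below the arm and a square head above it.
- screw_axis (a point): point on the screw's axis at the arm's top (70 mm up), fixed to the bracket. The screw stays where it is left, sinks 1.1 mm per radian clockwise seen from above, and takes about 0.04 N m to keep turning. Its foot starts 1.4 to 3 mm (1.3 to 2.7 rad of turn) above the block's top level.
- nip (a point): point in the channel (37 mm up, the block's top) where the foot comes down. Past touching, the nip grows about 5 N per 0.1 rad. The driver held still after a small turn feels about 0.01 N m when free, and about 0.004 N m more per newton of nip (more while turning). 'Just drags' is a nip of 3 to 25 N between foot and block (aim at 12 N); over 45 N is clamped hard.
- screw_socket (a point): centre of the mouth of the square socket in the top of the stop screw's head; it turns and sinks with the screw. Head 26 x 26 mm, 20 mm high, its sides parallel to the socket's; socket 11.5 x 11.5 mm, 17.5 mm deep, sides along this point's x and y; z up.
- block: steel setting block, 100 (x, along the channel) x 28 (y) x 25 mm high, about 0.5 kg, lying loose in the fixture's channel and drawn out towards the robot, clear of the screw's foot; its underside is 12 mm above the bench. Origin: centre of its underside.
- block_home (a point): point fixed on the channel's floor where the origin of the block is when the block is home against the end stop; axes as fixture.
- driver: hand driver 106 mm long, upright in its stand, tip down: square grey handle 24 x 24 mm (46 to 106 mm above the tip's end, sides along this body's x and y), round shaft 14 mm in diameter (16 to 46 mm), square tip 10 x 10 mm (4 to 16 mm, sides parallel to the handle's) with a conical lead-in. Fully in the socket, the shaft's shoulder rests on the screw's head. Origin: end of the tip.
- driver_grip (a point): centre of the driver's handle, 76 mm above the end of its tip.
- stand: driver stand, a black block 70 x 70 x 56 mm high fixed to the bench, round hole 17 mm in diameter and 50 mm deep down its middle; the driver's handle rests on its top, so that the driver's tip is 10 mm above the bench. Origin: centre of its underside.
- case_a: black earphone charging case, 64 x 46 x 26 mm, a bystander
- case_b: another such case, a bystander
- case_c: another such case, a bystander
- jar: small jar, 52 mm in diameter, 75 mm high, a bystander
- tape: roll of tape lying flat, 96 mm in diameter, 22 mm high, a bystander
- small_driver: ordinary small screwdriver 150 mm long lying on the bench, a bystander, not the tool for this screw
- bud_tray: white divided tray 110 x 85 x 22 mm, a bystander
There are look-alikes about, which are no part of the job. Leave any green or purple look-alike of the block alone.

How it is judged:
By the outcome, as a careful person would: the job done as asked, in the order asked, and still so for the second after the job is handed in, with the robot touching nothing.
It also fails if it takes over 72 s, if anything falls off the work surface, if the arm or the gripper's body presses on something with over 40 N, if the wrist force passes 120 N, or if a joint passes its speed limit or range.

## Robot

A 6-joint arm with a two-finger parallel gripper is mounted at the origin on the work surface. World frame = base frame: x ahead of the robot, y to its left, z up, the work surface at z = 0. Lengths are in mm, angles in rad, forces in N, time in s.
With the tool pointing down it reaches from about 400 to 925 mm from the base axis. Payload 12.5 kg.
Tool frame: the origin (TCP) lies at the very end of the fingers, on their centre line; the grasp point (between the pads) lies 19 mm behind it; z points along the fingers, y is the direction in which the jaws open and shut (so a half turn about z gives the same grasp; the last joint's range is limited). The gripper opens to 95 mm and grips with 3 to 60 N. Pads are 20 mm wide; open, the fingers measure 119 mm over their backs; the gripper's body (75 mm by 180 mm) begins 59 mm behind the grasp point.
Start: joints at [-1.239, 0.491, 1.559, -0, 1.092, -0.106], TCP at [264.992, -566.062, 214.661] pointing down, gripper open.
Joint ranges: [-3.1, 3.1], [-0.84, 2.19], [0.05, 2.79], [-1.13, 4.28], [0.06, 2.93], [-2.69, 2.69]. Speed limits (rad/s): [2.22, 2.22, 2.79, 3.14, 3.14, 3.14].

## Interface

Orientations are given as [roll, pitch, yaw] about the fixed x, y, z axes, in that order (R = Rz(yaw) Ry(pitch) Rx(roll)).
In Python, from cell import env gives the robot as it stands.
- The arm moves only by the shell command python3 -m pendant 'ROWS'. ROWS is JSON, a list that holds one entry, the list of rows, each a list of 5 numbers: the opening, from 0 (shut) to 1 (fully open), then the shift along the tool's x, y, z in m, then the turn about the tool's z in rad. A call has exactly 8 rows; each row is the pose to reach, as a shift and turn from the pose commanded when the call began, along the tool's axes at that moment; what a row does not reach only later rows make up. A row lasts 1/10 s, in which the tool goes at most 50 mm and 8.59 degrees, less where a joint would pass 70% of its speed; a pose out of reach is approached as far as the arm can. A call with a gripper value outside its range is refused whole. The fingers move at their own pace and stop on an object; the grip force is fixed at half the most. Time passes only in rows, so rows that repeat a pose let the fingers close, or fill a call up. It gives the time, the measured TCP pose, the force and the opening at its end, in the units of the state.
- env.state(): the state, without advancing time (a new reading comes with each control period).
- env.read_camera(name): name is "scene" or "top" or "wrist"; returns a dict with "image" (480x640x3 uint8, blue, green, red), "range_z" (480x640 float32, mm along the optical axis (not along the pixel's ray), 0 where there is no reading), "fx", "fy", "cx", "cy" (pixels), "dist" ([k1, k2, p1, p2, k3] as OpenCV has them; the pictures are not rectified), "rvec" (rotation vector, rad) and "tvec" (3), from world to camera coordinates, as OpenCV has them; the wrist camera has in their place "tool_from_camera" (4x4, takes a point from camera to tool coordinates, whose origin is the TCP and whose axes are the flange's). Camera axes: x right, y down, z forward; pixel columns grow to the right and rows downward; lengths in mm; the calibration is good to about 2 mm. A picture is of the moment at which its call begins: read the wrist's pose just before it.
- env.job_done(): hands the job in, once; it reports no verdict.
The state is a dict: "t": time; "joints": joint angles; "qvel": joint speeds; "tau": joint torques, N m; "eef_pos": TCP position; "tcp_rot": TCP orientation; "ft_force": force on the tool from outside, world axes, zero at the start; "moment": the same for the moment, N m; "opening": opening from 0.0 (shut) to 1.0 (fully open).
Only numpy, scipy, OpenCV 4.12 (cv2) and the standard library are available. Lean on these libraries where they do the work, as an engineer would, in place of code of your own. Each camera call takes 0.05 s, during which the arm holds its last target. There are 200 camera calls.

## Working session

There is one attempt and no reset: what is moved stays moved. The work goes in short steps, Python scripts to look and compute and a shell command to move; the robot and the scene stay as the last step left them, time stands still between calls to the robot, and variables do not carry over. Pictures are saved under pics/ and viewed, about 8 in all and at most 12, crops included, and the job is handed in when it is done.

```bash
ls; mkdir -p pics
cat > h.py <<'E'
import numpy as np, cv2
from cell import env
def cam(name):
    s=env.state(); c=env.read_camera(name)
    K=np.array([[c['fx'],0,c['cx']],[0,c['fy'],c['cy']],[0,0,1.]]); d=np.array(c['dist'],float)
    if name=='wrist':
        T=np.array(c['tool_from_camera'],float); r,p,y=s['tcp_rot']
        R=tool_R(s); Rw=R@T[:3,:3]; o=R@T[:3,3]+np.array(s['eef_pos'])
    else:
        Rc=cv2.Rodrigues(np.array(c['rvec'],float))[0]; Rw=Rc.T; o=-Rc.T@np.array(c['tvec'],float).ravel()
    return dict(img=c['image'],z=c['range_z'],K=K,d=d,R=Rw,o=o,s=s)
def tool_R(s):
    from scipy.spatial.transform import Rotation as Ro
    return Ro.from_euler('xyz',s['tcp_rot']).as_matrix()
def rays(c,px):
    u=cv2.undistortPoints(np.array(px,float).reshape(-1,1,2),c['K'],c['d']).reshape(-1,2)
    return np.c_[u,np.ones(len(u))]@c['R'].T
def onplane(c,px,z):
    r=rays(c,px); return c['o']+r*((z-c['o'][2])/r[:,2])[:,None]
def proj(c,P):
    rv=cv2.Rodrigues(c['R'].T)[0]; return cv2.projectPoints(np.array(P,float).reshape(-1,1,3),rv,-c['R'].T@c['o'],c['K'],c['d'])[0].reshape(-1,2)
def cloud(c):
    v,u=np.mgrid[0:480,0:640]; r=rays(c,np.c_[u.ravel(),v.ravel()]); 
    return (c['o']+r*c['z'].reshape(-1,1)).reshape(480,640,3)
E
python3 - <<'E'
from h import *
for n in ['top','scene']:
    c=cam(n); cv2.imwrite(f'pics/{n}0.png',c['img']); print(n,c['o'],c['K'][0,0])
print(env.state())
E
```

```text
pics
top [ 323.51785509   16.14190555 1212.79751832] 506.33665558512547
scene [1006.24604352 -393.07343491  839.26814746] 464.54372125066635
{'t': 0.1, 'joints': array([-1.23860440e+00,  4.91487798e-01,  1.55937229e+00, -5.41111918e-05,
        1.09168736e+00, -1.05597107e-01]), 'qvel': array([-0.00073998, -0.00065244, -0.00270448, -0.00059308,  0.00119941,
       -0.00110386]), 'tau': array([ 3.67861081e-03, -6.13621759e+01, -2.58603179e+01,  6.94332761e-02,
        4.70015884e-02, -3.83516101e-05]), 'eef_pos': array([ 264.90441573, -565.85738926,  214.13289886]), 'tcp_rot': array([-3.14063812e+00, -5.29089903e-05,  4.37813971e-01]), 'ft_force': array([ 0.2059845 ,  0.19200966, -0.55093156]), 'moment': array([-0.01405276, -0.02838346, -0.0083883 ]), 'opening': 0.9955576846106559}
```

View pics/top0.png

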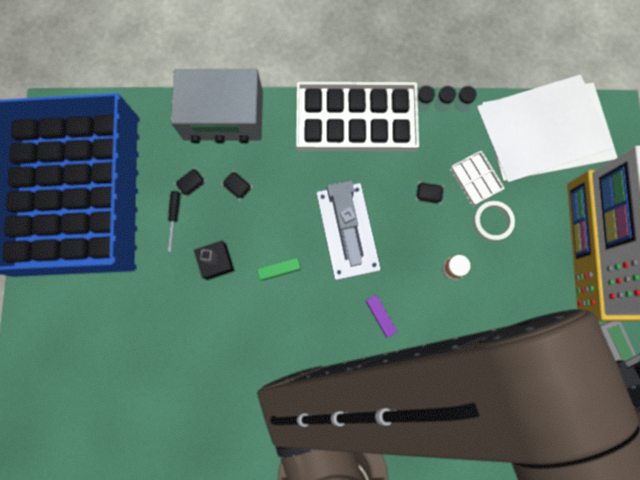

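View pics/scene0.png

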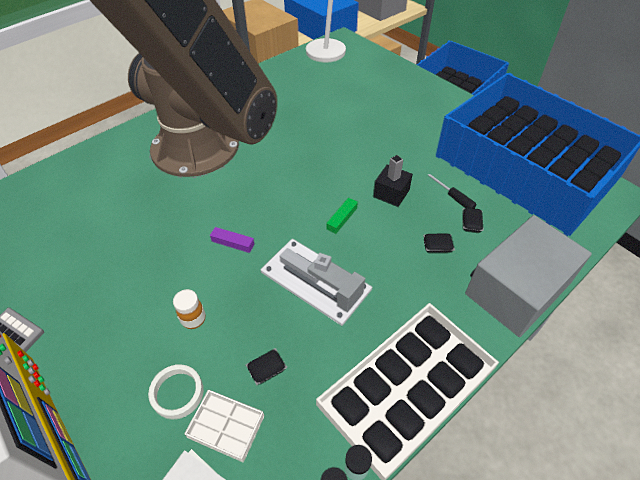

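Top view: fixture (white plate) centred near (348,230), bracket arm/screw head (348,214), steel block (352,250). Stand with driver (210,258). Candidates for the block: steel (352,250) in the channel, green (279,269), purple (381,315); I choose the steel one. Candidates for the driver: grey square handle in stand (207,255), small screwdriver (173,220); I choose the one in the stand.

```bash
cat > m.py <<'E'
from h import *
c=cam('top'); P=cloud(c)
hsv=cv2.cvtColor(c['img'],cv2.COLOR_BGR2HSV)
# fixture plate: unsaturated bright, in window
m=np.zeros((480,640),np.uint8); w=(slice(165,290),slice(305,395))
m[w]=((hsv[w][...,1]<70)).astype(np.uint8)*255
m=cv2.morphologyEx(m,cv2.MORPH_CLOSE,np.ones((5,5)))
k=max(cv2.findContours(m,0,1)[0],key=cv2.contourArea)
k2=k.reshape(-1,2)
W=onplane(c,k2,12)[:,:2].astype(np.float32)
print('plate rect',cv2.minAreaRect(W))
r=cv2.minAreaRect(k); print('px rect',r)
for n,(u,v) in dict(head=(348,214),block=(353,252),stand=(215,265),handle=(207,255),green=(279,269)).items(): print(n,P[v,u])
cc=cam('scene'); Q=cloud(cc)
for n,(u,v) in dict(handle=(396,160),stand=(390,190),head=(322,258)).items(): print('sc',n,Q[v,u])
a=cv2.resize(c['img'][165:290,180:400],None,fx=3.6,fy=3.6,interpolation=2)
b=cv2.resize(cc['img'][140:330,250:440],None,fx=3,fy=3,interpolation=2)
cv2.imwrite('pics/crops.png',cv2.copyMakeBorder(a,0,0,0,0,0)); cv2.imwrite('pics/crops2.png',b)
# points by height around stand / head in both views
for nm,X in (('top',P),('sc',Q)):
  for n,(cx,cy,u0) in dict().items(): pass
np.savez('cl.npz',P=P,Q=Q)
E
python3 m.py
```

```text
plate rect ((573.1633911132812, -36.4847412109375), (236.08474731445312, 114.65872192382812), 12.068463325500488)
px rect ((347.64141845703125, 228.8268280029297), (95.89447784423828, 47.84247589111328), 77.9052505493164)
head [594.09687589 -35.82119025  71.76058716]
block [510.79522871 -48.74946796  36.37090142]
stand [476.35600229 270.75882386  55.74170939]
handle [490.76272015 276.4981966  113.94331868]
green [471.23382941 125.50813581  26.51634464]
sc handle [495.69910597 274.2088731  116.47656144]
sc stand [510.20337799 250.06675795  44.52371634]
sc head [584.7775599  -30.9954855   93.18993318]
```

View pics/crops.png

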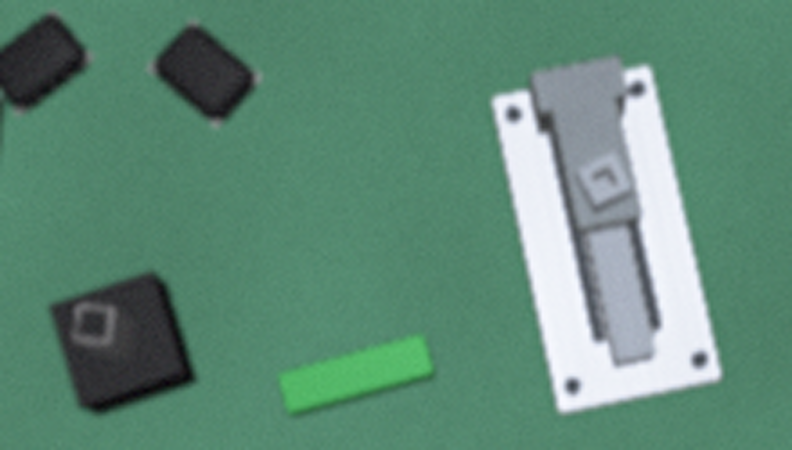

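```bash
cat > g.py <<'E'
import sys
from h import *
x,y,z,yaw=map(float,sys.argv[1:5]); s=env.state(); R=tool_R(s); d=R.T@(np.array([x,y,z])-s['eef_pos'])
cur=s['tcp_rot'][2]; t=(cur-yaw+np.pi)%(2*np.pi)-np.pi
print('shift m',np.round(d/1000,4),'turn',round(t,4),'rows',np.linalg.norm(d)/50,abs(t)/.15,'j6',s['joints'][5])
E
cat > e.py <<'E'
from h import *
s=env.state(); print('t',s['t'],'pos',np.round(s['eef_pos'],2),'rot',np.round(s['tcp_rot'],4),'F',np.round(s['ft_force'],2),'M',np.round(s['moment'],4),'op',round(s['opening'],3),'j6',s['joints'][5])
E
python3 g.py 430 -60 260 0.21; python3 -c "
from h import *
c=env.read_camera('wrist'); print(c['tool_from_camera'],c['fx'])"
```

```text
shift m [ 0.364  -0.3882 -0.0454] turn 0.2278 rows 10.682467790261253 1.5188267048407826 j6 -0.1056102139201609
[[ 1.21907120e-03 -9.57718926e-01 -2.87702923e-01  8.15552535e+01]
 [ 9.99998807e-01  8.94634730e-04  1.25914998e-03  4.06355053e-01]
 [-9.48522735e-04 -2.87704115e-01  9.57718874e-01 -1.69861194e+02]
 [ 0.00000000e+00  0.00000000e+00  0.00000000e+00  1.00000000e+00]] 355.99288445184794
```

```bash
python3 g.py 540 -50 200 0.21
```

```text
shift m [ 0.4678 -0.3507  0.0146] turn 0.2278 rows 11.697225909387948 1.5189321851324245 j6 -0.10562959264553433
```

```bash
python3 -m pendant '[[[0,0.039,-0.029,0,0.02],[0,0.078,-0.058,0,0.04],[0,0.117,-0.087,0,0.06],[0,0.156,-0.117,0,0.1],[0,0.195,-0.146,0,0.14],[0,0.234,-0.175,0,0.18],[0,0.273,-0.204,0,0.2],[0,0.312,-0.234,0.01,0.228]]]'; python3 g.py 540 -50 200 0.21
```

```text
t: 1.05
eef_pos: [449.3, -220.6, 205.6]
tcp_rot: [3.14, -0.002, 0.209]
ft_force: [1.0, 0.0, 0.2]
opening: 0.383
shift m [ 0.124  -0.1481  0.0055] turn -0.0013 rows 3.8648455791328926 0.008971562761116067 j6 0.7738655000103574
```

```bash
python3 -m pendant '[[[0,0.025,-0.030,0,0],[0,0.050,-0.060,0,0],[0,0.075,-0.090,0,0],[0,0.100,-0.120,0.005,0],[0,0.124,-0.148,0.005,0],[0,0.124,-0.148,0.005,0],[0,0.124,-0.148,0.005,0],[0,0.124,-0.148,0.005,0]]]'
python3 - <<'E'
from h import *
c=cam('wrist'); cv2.imwrite('pics/w1.png',c['img']); np.savez('w1.npz',**{k:c[k] for k in('img','z','K','d','R','o')})
print(c['o'],c['s']['eef_pos'],c['s']['tcp_rot'])
print('head guess px',proj(c,[[590,-34,93],[490,275,116]]))
E
```

```text
t: 1.85
eef_pos: [538.4, -52.1, 199.6]
tcp_rot: [3.141, 0.0, 0.209]
ft_force: [0.1, 0.1, -0.2]
opening: 0.003
[618.34616033 -35.38823782 369.48092036] [538.38628665 -52.06177035 199.63860679] [3.14146346e+00 2.29592906e-04 2.09393823e-01]
head guess px [[312.55897029 170.57643433]
 [-85.22833778 221.76688371]]
```

View pics/w1.png

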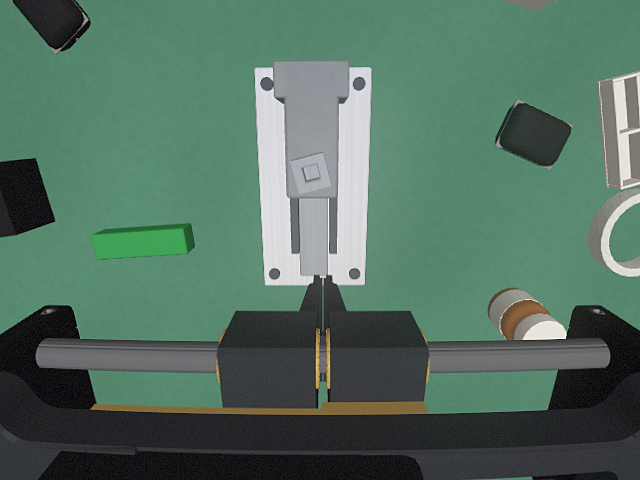

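Wrist view: plate corners about (256,68),(370,68),(365,285),(265,285); head with socket at (311,173), rotated about 15°; steel block end at (313,275) between the rails; fingertips at (323,278).

Run:
```python
from h import *
c=dict(np.load('w1.npz')); P=cloud(c); g=cv2.cvtColor(c['img'],cv2.COLOR_BGR2GRAY).astype(float)
# plate white mask
hsv=cv2.cvtColor(c['img'],cv2.COLOR_BGR2HSV)
m=((hsv[...,1]<50)&(hsv[...,2]>170))
def side(lo,hi,first):
    pts=[]
    for v in range(lo,hi):
        u=np.where(m[v,240:390])[0]
        if len(u): pts.append((240+(u[0]-.5 if first else u[-1]+.5),v))
    return pts
for f in (1,0):
    W=onplane(c,side(110,260,f),12)[:,:2]; vx,vy,x0,y0=cv2.fitLine(W.astype(np.float32),cv2.DIST_HUBER,0,.01,.01).ravel()
    if vx<0: vx,vy=-vx,-vy
    print('side yaw',np.arctan2(vy,vx),'pt',x0,y0,'n-dist',-vy*x0+vx*y0)
bot=[(u,np.where(m[180:310,u])[0][-1]+180.5) for u in range(280,294)]
top=[(u,np.where(m[40:110,u])[0][0]+39.5) for u in list(range(260,270))+list(range(353,366))]
a=.209;ax=np.array([np.cos(a),np.sin(a)])
print('near edge',np.median(onplane(c,bot,12)[:,:2]@ax),'far',np.median(onplane(c,top,12)[:,:2]@ax))
# depth stats
print('head z',np.median(P[158:165,300:318,2]),P[185:190,318:328,2].mean(),'socket',P[171:176,308:314,2].mean(),'arm z',np.median(P[110:140,300:320,2]),'block z',np.median(P[225:255,305:322,2]),'plate',np.median(P[225:255,270:285,2]))
cv2.imwrite('pics/c1.png',np.hstack([cv2.resize(c['img'][145:215,275:345],None,fx=5.7,fy=5.7,interpolation=2),cv2.resize(c['img'][235:305,275:345],None,fx=5.7,fy=5.7,interpolation=2)]))
# head by height mask, using depth
H=(P[...,2]>82)&(P[...,2]<104); H[:140]=0;H[205:]=0;H[:,:270]=0;H[:,350:]=0
k=max(cv2.findContours(H.astype(np.uint8),0,1)[0],key=cv2.contourArea); print('headmask',cv2.minAreaRect(onplane(c,k.reshape(-1,2),np.median(P[...,2][H]))[:,:2].astype(np.float32)),np.median(P[...,2][H]))
# block near edge by grad down columns
for u in (306,312,318): print(u,g[262:292,u].astype(int))
```

```text
side yaw 0.21184893 pt 555.66235 15.858215 n-dist -101.334236
side yaw 0.21078959 pt 578.43243 -90.86767 n-dist -209.88301
near edge 439.3654542761074 far 658.1556484544211
head z 94.5115387351492 87.94774801908457 socket 86.5598143649108 arm z 69.76008249460003 block z 36.72209955585086 plate 11.63504319110993
headmask ((587.7998657226562, -32.84931945800781), (26.755023956298828, 26.23276138305664), 26.688148498535156) 94.31862094150796
306 [170 170 169 168 171 169 169 169 170 167 169 168 166 169 202 216 212 212
 211 211 211 214 206 161 121 132 137 126  82  53]
312 [172 174 175 172 173 172 172 174 172 171 173 170 175 179 217 232 231 232
 236 245 209 109  55  61  63  61  60  61  65  58]
318 [171 170 172 171 170 174 170 170 171 170 169 174 149  81  54  58  60  65
  63  65  63  62  59  62  61  60  65  56  60  58]
```

View pics/c1.png

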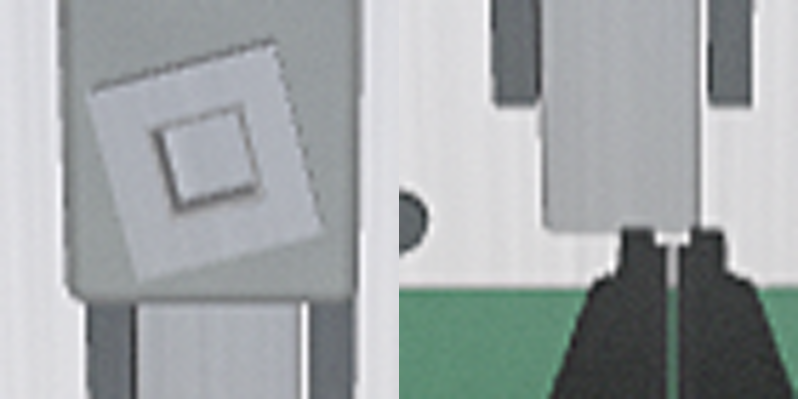

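```bash
cat >> h.py <<'E'
A=.2113; O=np.array([588.2,-32.9])
def f2w(x,y=0): return O+np.array([np.cos(A)*x-np.sin(A)*y,np.sin(A)*x+np.cos(A)*y])
def w2f(p): d=np.array(p)[...,:2]-O; return np.stack([d[...,0]*np.cos(A)+d[...,1]*np.sin(A),-d[...,0]*np.sin(A)+d[...,1]*np.cos(A)],-1)
E
python3 - <<'E'
from h import *
c=dict(np.load('w1.npz'))
print('block end',w2f(onplane(c,[(306,275.7),(312,275.7)],37)),'sides',w2f(onplane(c,[(275+(542-399)/5.7,262),(275+300/5.7,262)],37)))
print(f2w(-150),w2f(env.state()['eef_pos']))
E
python3 g.py 441.5 -64.4 120 0.2113;python3 g.py 441.5 -64.4 26 0.2113
```

```text
block end [[-108.45909831    7.52044044]
 [-108.46321184    1.48240528]] sides [[-93.77927827  13.18717251]
 [-93.80494218 -14.19275887]]
[441.53613643 -64.35967453] [-52.81696665  -8.49716299]
shift m [-0.0972 -0.0082  0.0797] turn -0.0025 rows 2.5201241867757833 0.016852604584993713 j6 1.1432729865200868
shift m [-0.0972 -0.0082  0.1737] turn -0.0025 rows 3.9848743424914574 0.016852604584993713 j6 1.1432729865200868
```

```bash
python3 -m pendant '[[[0,-0.045,-0.004,0.0,-0.0025],[0,-0.082,-0.0082,0.030,-0.0025],[0,-0.082,-0.0082,0.075,-0.0025],[0,-0.082,-0.0082,0.12,-0.0025],[0,-0.082,-0.0082,0.155,-0.0025],[0,-0.082,-0.0082,0.173,-0.0025],[0,-0.082,-0.0082,0.173,-0.0025],[0,-0.082,-0.0082,0.173,-0.0025]]]'; python3 -c "
from h import *
s=env.state();print(w2f(s['eef_pos']),s['eef_pos'],s['ft_force'])"
```

```text
t: 2.7
eef_pos: [456.8, -61.2, 27.1]
tcp_rot: [3.142, 0.0, 0.211]
ft_force: [0.0, 0.2, -0.1]
opening: 0.006
[-1.34391056e+02 -9.35099751e-02] [456.81753528 -61.17742277  27.12499074] [ 0.03655242  0.23700701 -0.05417157]
```

```bash
python3 -m pendant '[[[0,0.014,0,0,0],[0,0.024,0,0,0],[0,0.034,0,0,0],[0,0.044,0,0,0],[0,0.052,0,0,0],[0,0.059,0,0,0],[0,0.064,0,0,0],[0,0.066,0,0,0]]]'; python3 -c "
from h import *
s=env.state();print(w2f(s['eef_pos']),s['eef_pos'],s['ft_force'],s['moment'])"
```

```text
t: 3.5
eef_pos: [521.6, -46.5, 27.1]
tcp_rot: [3.141, -0.0, 0.213]
ft_force: [-5.2, -0.8, 4.1]
opening: 0.006
[-67.98460436   0.6423765 ] [521.5927087  -46.53040071  27.07008573] [-5.24951496 -0.81253088  4.09907839] [-0.27375237  0.90482109  0.04485144]
```

```bash
python3 -m pendant '[[[0,0.001,0,0,0],[0,0.002,0,0,0],[0,0.0025,0,0,0],[0,0.003,0,0,0],[0,0.0035,0,0,0],[0,0.004,0,0,0],[0,0.004,0,0,0],[0,0.004,0,0,0]]]'; python3 -c "
from h import *
s=env.state();print(w2f(s['eef_pos']),s['eef_pos'],s['ft_force'],s['moment'])"
```

```text
t: 4.3
eef_pos: [522.4, -46.2, 26.9]
tcp_rot: [-3.14, 0.006, 0.213]
ft_force: [-17.1, -8.8, 13.9]
opening: 0.006
[-67.09923767   0.83726504] [522.41750984 -46.15415768  26.86338339] [-17.09951296  -8.82868802  13.88601828] [-1.58258543e+00  3.02273651e+00 -2.96957827e-03]
```

```bash
python3 -m pendant '[[[0,-0.002,0,0,0],[0,-0.014,0,0,0],[0,-0.014,0,-0.045,0],[0.8,-0.014,0,-0.095,0],[0.8,-0.014,0,-0.145,-0.15],[0.8,-0.014,-0.03,-0.175,-0.3],[0.8,-0.014,-0.075,-0.175,-0.45],[0.8,-0.014,-0.12,-0.175,-0.6]]]'; python3 -c "
from h import *
c=cam('top');cv2.imwrite('pics/top1.png',c['img'])"; python3 g.py 544 302 200 3.6
```

```text
t: 5.1
eef_pos: [486.1, 69.4, 202.8]
tcp_rot: [3.139, -0.003, 0.817]
ft_force: [0.6, -0.2, 0.6]
opening: 0.37
shift m [ 0.2083 -0.1097  0.0028] turn -2.771 rows 4.709194514631416 18.47341756212351 j6 0.7572685079762812
```

```bash
python3 -m pendant '[[[0.8,0.035,-0.02,0,-0.15],[0.8,0.07,-0.04,0,-0.3],[0.8,0.11,-0.06,0,-0.45],[0.8,0.15,-0.08,0,-0.6],[0.8,0.19,-0.1,0,-0.75],[0.8,0.208,-0.11,0,-0.9],[0.8,0.208,-0.11,0,-1.05],[0.8,0.208,-0.11,0,-1.19]]]';  python3 -m pendant '[[[0.8,0,0,0,-0.15],[0.8,0,0,0,-0.3],[0.8,0,0,0,-0.45],[0.8,0,0,0,-0.6],[0.8,0,0,0,-0.75],[0.8,0,0,0,-0.9],[0.8,0,0,0,-1.05],[0.8,0,0,0,-1.19]]]'; python3 g.py 544 302 200 3.6
```

```text
t: 5.95
eef_pos: [549.4, 295.9, 201.1]
tcp_rot: [3.141, -0.0, 2.01]
ft_force: [0.9, -0.2, -0.6]
opening: 0.795
t: 6.75
eef_pos: [549.5, 295.0, 201.5]
tcp_rot: [3.141, 0.001, -3.085]
ft_force: [-0.9, -0.5, 0.5]
opening: 0.8
shift m [0.0051 0.0073 0.0015] turn -0.4017 rows 0.18010971406912585 2.678080801722409 j6 -1.240713475239689
```

Now look from here (yaw 3.2); driver should be in view.

Run:
```python
from h import *
c=cam('wrist'); P=cloud(c); np.savez('w2.npz',**{k:c[k] for k in('img','z','K','d','R','o')})
s=c['s'];print(s['eef_pos'],s['tcp_rot'])
def rect(lo,hi,nm,z=None):
    H=((P[...,2]>lo)&(P[...,2]<hi)&(np.hypot(P[...,0]-490,P[...,1]-272)<60)).astype(np.uint8)
    ks=cv2.findContours(H,0,1)[0]; k=max(ks,key=cv2.contourArea).reshape(-1,2)
    zz=z or np.median(P[...,2][H>0]); print(nm,np.median(P[...,2][H>0]),cv2.minAreaRect(onplane(c,k,zz)[:,:2].astype(np.float32)),cv2.boundingRect(k))
rect(108,125,'handle'); rect(50,60,'stand')
t=dict(zip('K',[0]));T=cv2.imread('pics/top1.png')
u=proj(c,[[490,275,116]])[0].astype(int); x0,y0=max(u[0]-70,0),max(u[1]-70,0)
a=cv2.resize(c['img'][y0:y0+140,x0:x0+140],(400,400)); b=cv2.resize(T[170:290,300:400],(333,400),interpolation=2)
cv2.imwrite('pics/c2.png',np.hstack([a,b]));print(u)
```

```text
[549.52627738 295.04632832 201.48508629] [ 3.14119134e+00  8.41610304e-04 -3.08489743e+00]
handle 115.94193525179148 ((491.2152099609375, 280.0906982421875), (23.75478172302246, 24.14551544189453), 85.5385971069336) (289, 147, 37, 38)
stand 55.823350136113504 ((491.40606689453125, 279.6902770996094), (70.63990783691406, 70.46501159667969), 18.758729934692383) (259, 109, 100, 100)
[299 163]
```

View pics/c2.png

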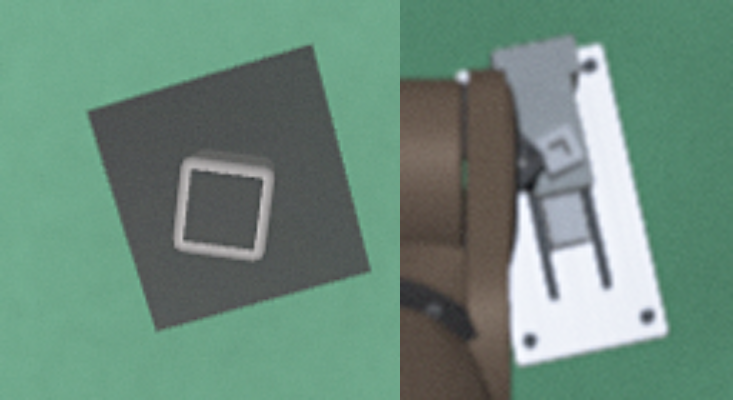

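```bash
python3 g.py 491.3 280 68 3.064; python3 -c "
from h import *
c=cam('top');print(w2f(onplane(c,[(351.7,243.6)],37)))"
```

```text
shift m [ 0.0592 -0.0113  0.1335] turn 0.1425 rows 2.92843073641987 0.9496839155295749 j6 -1.248839946032457
[[-58.8818181   -0.54173049]]
```

```bash
python3 -m pendant '[[[0.8,0.035,-0.006,0,0.08],[0.8,0.059,-0.0113,0,0.142],[0.8,0.0592,-0.0113,0.03,0.1425],[0.8,0.0592,-0.0113,0.07,0.1425],[0.8,0.0592,-0.0113,0.105,0.1425],[0.8,0.0592,-0.0113,0.128,0.1425],[0.8,0.0592,-0.0113,0.1335,0.1425],[0.8,0.0592,-0.0113,0.1335,0.1425]]]'; python3 g.py 491.3 280 68 3.064; python3 e.py
```

```text
t: 7.65
eef_pos: [490.9, 280.8, 67.9]
tcp_rot: [-3.141, -0.001, 3.047]
ft_force: [-0.2, 0.7, 0.7]
opening: 0.803
shift m [-0.0005 -0.0008 -0.0001] turn -0.0168 rows 0.018444528942979082 0.11172536946669828 j6 -1.0735727871715803
t 7.65 pos [490.88 280.81  67.87] rot [-3.1412e+00 -7.0000e-04  3.0472e+00] F [-0.17  0.73  0.73] M [ 0.0788 -0.1042  0.0205] op 0.803 j6 -1.0735727871715803
```

```bash
python3 -m pendant '[[[0.8,-0.0005,-0.0008,0,-0.0168],[0.2,-0.0005,-0.0008,0,-0.0168],[0.2,-0.0005,-0.0008,0,-0.0168],[0.2,-0.0005,-0.0008,0,-0.0168],[0.2,-0.0005,-0.0008,0,-0.0168],[0.2,-0.0005,-0.0008,0,-0.0168],[0.2,-0.0005,-0.0008,0,-0.0168],[0.2,-0.0005,-0.0008,0,-0.0168]]]'; python3 e.py
```

```text
t: 8.45
eef_pos: [491.4, 280.1, 68.1]
tcp_rot: [-3.141, -0.0, 3.067]
ft_force: [0.0, 0.4, 0.5]
opening: 0.274
t 8.45 pos [491.36 280.12  68.11] rot [-3.1415 -0.      3.0666] F [0.02 0.38 0.54] M [ 0.1537 -0.1045  0.0526] op 0.274 j6 -1.0942958240873464
```

```bash
python3 -m pendant '[[[0,0,0,0,0],[0,0,0,0,0],[0,0,0,0,0],[0,0,0,0,0],[0,0,0,-0.01,0],[0,0,0,-0.035,0],[0,0,0,-0.075,0],[0,0,0,-0.12,0]]]'; python3 e.py; python3 g.py 650 -5 200 3.607
```

```text
t: 9.25
eef_pos: [490.7, 279.8, 189.3]
tcp_rot: [-3.14, -0.002, 3.067]
ft_force: [1.0, -0.6, -1.4]
opening: 0.252
t 9.25 pos [490.74 279.79 189.33] rot [-3.1405e+00 -1.8000e-03  3.0666e+00] F [ 1.03 -0.57 -1.37] M [ 0.1466 -0.2237 -0.0416] op 0.252 j6 -1.0943907465347569
shift m [-0.1801 -0.2721 -0.0107] turn -0.5404 rows 6.5293414692861145 3.6026392255815027 j6 -1.0943907465347569
```

```bash
python3 -m pendant '[[[0,-0.025,-0.037,-0.005,-0.1],[0,-0.05,-0.075,-0.005,-0.2],[0,-0.075,-0.112,-0.005,-0.3],[0,-0.1,-0.15,-0.005,-0.4],[0,-0.124,-0.188,-0.005,-0.5],[0,-0.148,-0.226,-0.005,-0.54],[0,-0.17,-0.26,-0.005,-0.54],[0,-0.172,-0.272,-0.005,-0.54]]]'; python3 -m pendant '[[[0,0,0,0,0],[0,0,0,0,0],[0,0,0,0,0],[0,0,0,0,0],[0,0,0,0,0],[0,0,0,0,0],[0,0,0,0,0],[0,0,0,0,0]]]';python3 e.py
python3 - <<'E'
from h import *
c=cam('wrist'); P=cloud(c); np.savez('w3.npz',**{k:c[k] for k in('img','z','K','d','R','o')})
H=((P[...,2]>82)&(P[...,2]<104)&(np.hypot(P[...,0]-588,P[...,1]+33)<30)).astype(np.uint8)
k=max(cv2.findContours(H,0,1)[0],key=cv2.contourArea).reshape(-1,2); zz=np.median(P[...,2][H>0])
print('head',zz,cv2.minAreaRect(onplane(c,k,zz)[:,:2].astype(np.float32)),cv2.boundingRect(k))
m=proj(c,[[588,-33,60]])[0].astype(int);print(m)
cv2.imwrite('pics/w3.png',c['img'])
E
```

```text
t: 10.05
eef_pos: [643.9, -7.5, 193.4]
tcp_rot: [-3.141, 0.0, -2.679]
ft_force: [-0.9, -1.1, -0.8]
opening: 0.253
t: 10.85
eef_pos: [642.5, -3.9, 193.1]
tcp_rot: [-3.142, -0.0, -2.676]
ft_force: [-0.5, 0.5, -1.0]
opening: 0.253
t 10.85 pos [642.5   -3.91 193.15] rot [-3.1415 -0.     -2.6765] F [-0.47  0.48 -1.04] M [ 0.1626 -0.1301  0.0016] op 0.253 j6 -2.144677765739521
head 94.25916951806386 ((587.6532592773438, -32.84724044799805), (25.546602249145508, 26.019371032714844), 26.739686965942383) (304, 143, 36, 36)
[321 158]
```

View pics/w3.png

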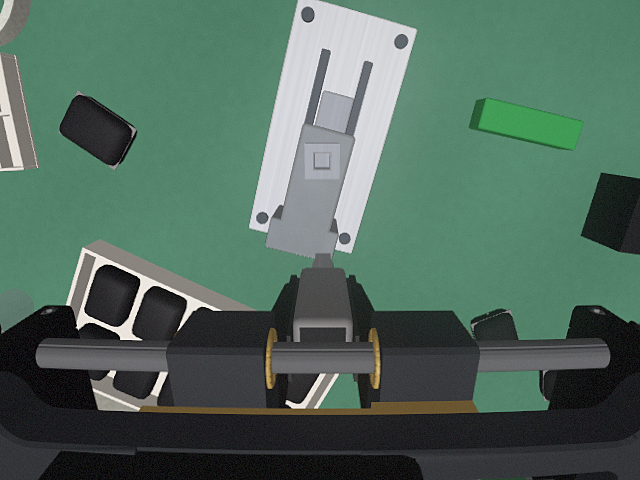

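```bash
python3 g.py 587.7 -32.85 156 3.6083
python3 - <<'E'
from h import *
c=dict(np.load('w3.npz')); g=cv2.cvtColor(c['img'],cv2.COLOR_BGR2GRAY).astype(int)
for u in (332,340,348): 
    col=g[82:110,u]; v=82+np.argmin(np.diff(col))+.5+.5; print(u,v,w2f(onplane(c,[(u,v)],37)))
# plate near edge check at z=12
hs=[]
for u in (320,345,370,390):
    col=g[0:40,u]; v=np.argmax(np.diff(col))+1; hs.append((u,v))
print(hs,w2f(onplane(c,hs,12)))
E
```

```text
shift m [ 0.0619 -0.0012  0.0372] turn -0.0017 rows 1.4446222686980152 0.01104412499863372 j6 -2.1447089099788252
332 92.0 [[-55.15339038  -5.048891  ]]
340 94.0 [[-55.32586775   2.02450523]]
348 97.0 [[-54.71870733   9.33557069]]
[(320, np.int64(1)), (345, np.int64(8)), (370, np.int64(15)), (390, np.int64(21))] [[-129.08947828  -35.04845896]
 [-129.19725561  -12.29817177]
 [-129.44128187   10.61175951]
 [-129.41986867   29.18072813]]
```

Block end measures x=-55.1 (home is -55): home. Now over the socket.

```bash
python3 -m pendant '[[[0,0.03,-0.0006,0,0],[0,0.055,-0.0012,0,0],[0,0.0619,-0.0012,0,-0.0017],[0,0.0619,-0.0012,0.015,-0.0017],[0,0.0619,-0.0012,0.03,-0.0017],[0,0.0619,-0.0012,0.0372,-0.0017],[0,0.0619,-0.0012,0.0372,-0.0017],[0,0.0619,-0.0012,0.0372,-0.0017]]]'; python3 e.py; python3 g.py 587.7 -32.85 140 3.6083
```

```text
t: 11.7
eef_pos: [588.2, -32.8, 156.3]
tcp_rot: [-3.141, 0.0, -2.675]
ft_force: [-0.4, -0.2, -2.0]
opening: 0.252
t 11.7 pos [588.19 -32.78 156.3 ] rot [-3.1412e+00  3.0000e-04 -2.6747e+00] F [-0.4  -0.24 -1.95] M [ 0.1494 -0.0982 -0.0348] op 0.252 j6 -2.205345824457842
shift m [0.0005 0.0002 0.0163] turn 0.0002 rows 0.3261244088190668 0.0011415662029653126 j6 -2.205345824457842
```

```bash
python3 -m pendant '[[[0,0.0005,0.0002,0,0],[0,0.0005,0.0002,0.002,0],[0,0.0005,0.0002,0.004,0],[0,0.0005,0.0002,0.006,0],[0,0.0005,0.0002,0.008,0],[0,0.0005,0.0002,0.010,0],[0,0.0005,0.0002,0.012,0],[0,0.0005,0.0002,0.012,0]]]'; python3 e.py
```

```text
t: 12.5
eef_pos: [587.2, -32.9, 143.7]
tcp_rot: [3.142, -0.0, -2.675]
ft_force: [0.4, 0.1, -1.7]
opening: 0.25
t 12.5 pos [587.19 -32.86 143.66] rot [ 3.1415e+00 -1.0000e-04 -2.6749e+00] F [ 0.38  0.05 -1.75] M [ 0.2214 -0.1938  0.0335] op 0.25 j6 -2.2056652109891117
```

```bash
python3 -m pendant '[[[0,0.0004,0,0.001,0],[0,0.0004,0,0.002,0],[0,0.0004,0,0.003,0],[0,0.0004,0,0.004,0],[0,0.0004,0,0.005,0],[0,0.0004,0,0.0055,0],[0,0.0004,0,0.0055,0],[0,0.0004,0,0.0055,0]]]'; python3 e.py;  python3 e.py
```

```text
t: 13.3
eef_pos: [587.0, -33.1, 138.5]
tcp_rot: [-3.141, 0.0, -2.675]
ft_force: [2.4, 1.8, -0.8]
opening: 0.25
t 13.3 pos [586.97 -33.08 138.47] rot [-3.1414e+00  3.0000e-04 -2.6749e+00] F [ 2.44  1.82 -0.77] M [ 0.4539 -0.7888  0.0258] op 0.25 j6 -2.206099801495006
t 13.3 pos [586.97 -33.08 138.47] rot [-3.1414e+00  3.0000e-04 -2.6749e+00] F [ 2.44  1.82 -0.77] M [ 0.4539 -0.7888  0.0258] op 0.25 j6 -2.206099801495006
```

```bash
cat > mz.py <<'E'
import sys
from h import *
n=int(sys.argv[1]); M=[];F=[];Y=[];Z=[]
for i in range(n):
    env.read_camera('wrist'); s=env.state(); M.append(s['moment']);F.append(s['ft_force']);Y.append(s['tcp_rot'][2]);Z.append(s['eef_pos'])
M=np.array(M);F=np.array(F)
print('Mz %.4f +- %.4f'%(M[:,2].mean(),M[:,2].std()/n**.5),'Mxy',M[:,:2].mean(0).round(3),'F',F.mean(0).round(2),'yaw %.4f'%np.mean(Y),'pos',np.mean(Z,0).round(2),'t',s['t'])
E
python3 -m pendant '[[[0,-0.0004,0,0,0],[0,-0.0008,0,0,0],[0,-0.0008,0,0,0],[0,-0.0008,0,0,0],[0,-0.0008,0,0,0],[0,-0.0008,0,0,0],[0,-0.0008,0,0,0],[0,-0.0008,0,0,0]]]' >/dev/null; python3 mz.py 10
```

```text
Mz 0.0128 +- 0.0058 Mxy [ 0.143 -0.112] F [ 0.12 -0.21 -1.41] yaw -2.6749 pos [587.53 -32.72 138.46] t 14.6
```

```bash
python3 -m pendant '[[[0,0,0,0,0.15],[0,0,0,0,0.3],[0,0,0,0,0.45],[0,0,0,0,0.6],[0,0,0,0,0.75],[0,0,0,0,0.9],[0,0,0,0,1.05],[0,0,0,0,1.1]]]' ; python3 mz.py 8
```

```text
t: 15.4
eef_pos: [587.5, -32.5, 137.8]
tcp_rot: [-3.142, -0.0, 2.503]
ft_force: [2.5, 0.4, -7.1]
opening: 0.249
Mz 0.0275 +- 0.0140 Mxy [ 0.368 -0.532] F [ 1.58  1.24 -6.86] yaw 2.5085 pos [587.5  -32.58 138.15] t 15.8
```

```bash
python3 -m pendant '[[[0,0,0,0.0006,0.02],[0,0,0,0.0011,0.04],[0,0,0,0.0012,0.08],[0,0,0,0.0012,0.11],[0,0,0,0.0013,0.14],[0,0,0,0.0013,0.15],[0,0,0,0.0013,0.15],[0,0,0,0.0013,0.15]]]' ; python3 mz.py 8
```

```text
t: 16.6
eef_pos: [587.7, -32.7, 137.4]
tcp_rot: [3.141, 0.0, 2.359]
ft_force: [-1.1, 2.6, 4.3]
opening: 0.251
Mz 0.0240 +- 0.0105 Mxy [ 0.584 -0.073] F [-0.55  2.34  4.31] yaw 2.3585 pos [587.65 -32.74 137.25] t 17.0
```

```bash
python3 -m pendant '[[[0,0,0,0,0.03],[0,0,0,0,0.06],[0,0,0,0,0.09],[0,0,0,0,0.12],[0,0,0,0,0.15],[0,0,0,0,0.15],[0,0,0,0,0.15],[0,0,0,0,0.15]]]' ; python3 mz.py 9
```

```text
t: 17.8
eef_pos: [587.6, -32.7, 137.1]
tcp_rot: [-3.142, 0.0, 2.209]
ft_force: [0.5, 2.8, 2.5]
opening: 0.245
Mz 0.0411 +- 0.0061 Mxy [ 0.509 -0.269] F [0.82 1.97 2.25] yaw 2.2085 pos [587.55 -32.73 137.12] t 18.25
```

```bash
python3 -m pendant '[[[0,0,0,0,0.03],[0,0,0,0,0.06],[0,0,0,0,0.09],[0,0,0,0,0.12],[0,0,0,0,0.14],[0,0,0,0,0.14],[0,0,0,0,0.14],[0,0,0,0,0.14]]]' ; python3 mz.py 9
```

```text
t: 19.05
eef_pos: [587.5, -32.7, 137.1]
tcp_rot: [-3.141, -0.0, 2.069]
ft_force: [0.3, 1.3, -0.3]
opening: 0.252
Mz 0.0279 +- 0.0102 Mxy [ 0.418 -0.332] F [ 0.75  1.81 -0.58] yaw 2.0684 pos [587.5  -32.72 137.09] t 19.5
```

```bash
python3 -m pendant '[[[0,0,0,0,0.03],[0,0,0,0.0001,0.06],[0,0,0,0.0003,0.09],[0,0,0,0.0003,0.12],[0,0,0,0.0003,0.14],[0,0,0,0.0003,0.14],[0,0,0,0.0003,0.14],[0,0,0,0.0003,0.14]]]' ; python3 mz.py 10
```

```text
t: 20.3
eef_pos: [587.5, -32.7, 136.9]
tcp_rot: [-3.142, 0.0, 1.929]
ft_force: [0.5, 2.3, 0.7]
opening: 0.245
Mz 0.0519 +- 0.0121 Mxy [ 0.364 -0.075] F [-0.13  1.63  1.49] yaw 1.9285 pos [587.52 -32.72 136.89] t 20.8
```

```bash
python3 -m pendant '[[[0,0,0,0,0.03],[0,0,0,0.0001,0.06],[0,0,0,0.0001,0.09],[0,0,0,0.0001,0.1],[0,0,0,0.0001,0.1],[0,0,0,0.0001,0.1],[0,0,0,0.0001,0.1],[0,0,0,0.0001,0.1]]]' ; python3 mz.py 12
```

```text
t: 21.6
eef_pos: [587.5, -32.7, 136.8]
tcp_rot: [3.142, 0.0, 1.829]
ft_force: [-1.0, 1.7, 3.3]
opening: 0.252
Mz 0.0532 +- 0.0079 Mxy [0.39  0.128] F [-1.07  1.63  4.24] yaw 1.8284 pos [587.56 -32.73 136.82] t 22.2
```

```bash
python3 -m pendant '[[[0,0,0,0,0.03],[0,0,0,0,0.06],[0,0,0,0,0.08],[0,0,0,0,0.08],[0,0,0,0,0.08],[0,0,0,0,0.08],[0,0,0,0,0.08],[0,0,0,0,0.08]]]' ; python3 mz.py 14
```

```text
t: 23.0
eef_pos: [587.5, -32.7, 136.7]
tcp_rot: [-3.142, 0.0, 1.748]
ft_force: [-1.3, 1.7, 4.6]
opening: 0.254
Mz 0.0987 +- 0.0087 Mxy [0.409 0.135] F [-0.91  1.7   4.99] yaw 1.7483 pos [587.56 -32.72 136.79] t 23.7
```

```bash
python3 mz.py 20
```

```text
Mz 0.0997 +- 0.0048 Mxy [0.394 0.132] F [-1.01  1.6   5.  ] yaw 1.7483 pos [587.56 -32.73 136.78] t 24.7
```

```bash
python3 -m pendant '[[[0,0,0,0,-0.04],[0,0,0,0,-0.08],[0,0,0,0,-0.12],[0,0,0,0,-0.12],[0,0,0,-0.002,-0.12],[0,0,0,-0.004,-0.12],[0,0,0,-0.006,-0.12],[0,0,0,-0.008,-0.12]]]'; python3 mz.py 4;  python3 -m pendant '[[[0,0,0,-0.003,0],[0,0,0,-0.007,0],[0,0,0,-0.012,0],[0,0,0,-0.020,0],[0,0,0,-0.035,0],[0,0,0,-0.055,0],[0,0,0,-0.055,0],[0,0,0,-0.055,0]]]'; python3 mz.py 6; python3 -c "
from h import *
c=cam('wrist');cv2.imwrite('pics/w4.png',c['img']);np.savez('w4.npz',**{k:c[k] for k in('img','z','K','d','R','o')});a=dict(np.load('w3.npz'));print(np.median(a['z'][325:342,312:335]),np.median(c['z'][325:342,312:335]))"; python3 g.py 491.3 280.1 200 1.496
```

```text
t: 25.5
eef_pos: [587.5, -32.8, 144.9]
tcp_rot: [-3.141, 0.0, 1.868]
ft_force: [-0.2, 0.2, -1.1]
opening: 0.251
Mz 0.0068 +- 0.0098 Mxy [ 0.01  -0.125] F [ 0.08 -0.14 -1.59] yaw 1.8682 pos [587.58 -32.76 145.06] t 25.7
t: 26.5
eef_pos: [587.5, -32.7, 199.9]
tcp_rot: [3.141, 0.0, 1.868]
ft_force: [-0.4, 0.2, -2.1]
opening: 0.251
Mz -0.0025 +- 0.0104 Mxy [-0.005 -0.124] F [-0.17  0.18 -1.43] yaw 1.8683 pos [587.23 -32.68 199.02] t 26.8
138.0582 138.0468
shift m [ 3.273e-01 -2.000e-04 -7.000e-04] turn 0.3722 rows 6.545326933964702 2.4813951391023954 j6 -0.46524225605665753
```

View pics/w4.png

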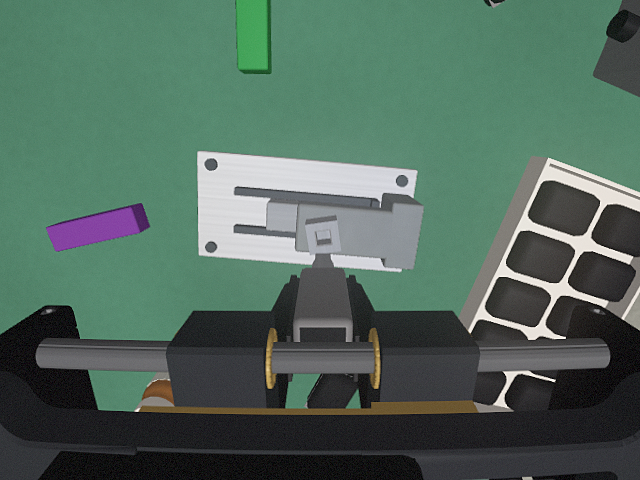

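Block still home, screw unmoved by withdrawal, head at (323,237) visible under the driver. Now return the driver.

```bash
python3 -m pendant '[[[0,0.03,0,0,0.05],[0,0.075,0,0,0.12],[0,0.12,0,0,0.19],[0,0.165,0,0,0.26],[0,0.21,0,0,0.33],[0,0.255,0,0,0.372],[0,0.295,0,0,0.372],[0,0.327,0,0,0.372]]]'; python3 -m pendant '[[[0,0,0,0,0],[0,0,0,0,0],[0,0,0,0,0],[0,0,0,0,0],[0,0,0,0,0],[0,0,0,0,0],[0,0,0,0,0],[0,0,0,0,0]]]'; python3 mz.py 3; python3 g.py 491.3 280.1 135 1.496; python3 g.py 491.3 280.1 70 1.496
```

```text
t: 27.65
eef_pos: [490.7, 282.0, 199.6]
tcp_rot: [-3.141, 0.0, 1.497]
ft_force: [0.8, -1.0, -1.1]
opening: 0.25
t: 28.45
eef_pos: [491.8, 279.8, 199.8]
tcp_rot: [3.142, 0.0, 1.496]
ft_force: [-0.7, 0.0, -0.6]
opening: 0.253
Mz 0.0330 +- 0.0023 Mxy [-0.013 -0.114] F [-0.01 -0.13 -1.21] yaw 1.4962 pos [491.71 279.87 199.74] t 28.6
shift m [ 0.0002 -0.0004  0.0647] turn 0.0003 rows 1.2949701634475193 0.002006767654663122 j6 0.47539128322229907
shift m [ 0.0002 -0.0004  0.1297] turn 0.0003 rows 2.5949559248871465 0.002006767654663122 j6 0.47539128322229907
```

```bash
python3 -m pendant '[[[0,0.0002,-0.0003,0.02,0],[0,0.0002,-0.0003,0.05,0],[0,0.0002,-0.0003,0.07,0],[0,0.0002,-0.0003,0.08,0],[0,0.0002,-0.0003,0.086,0],[0,0.0002,-0.0003,0.092,0],[0,0.0002,-0.0003,0.1,0],[0,0.0002,-0.0003,0.1,0]]]'; python3 mz.py 3
```

```text
t: 29.4
eef_pos: [491.2, 280.0, 99.2]
tcp_rot: [-3.141, 0.0, 1.496]
ft_force: [-0.4, -0.4, -1.4]
opening: 0.252
Mz -0.0078 +- 0.0150 Mxy [-0.013 -0.128] F [-0.13  0.32 -1.39] yaw 1.4963 pos [491.51 280.17  99.92] t 29.55
```

```bash
python3 -m pendant '[[[0,0,0,0.01,0],[0,0,0,0.018,0],[0,0,0,0.024,0],[0,0,0,0.028,0],[0,0,0,0.030,0],[0,0,0,0.0312,0],[0,0,0,0.0314,0],[0,0,0,0.0314,0]]]'; python3 mz.py 3
```

```text
t: 30.35
eef_pos: [491.5, 280.2, 68.5]
tcp_rot: [3.141, -0.0, 1.496]
ft_force: [-1.0, -0.1, -1.6]
opening: 0.25
Mz -0.0121 +- 0.0026 Mxy [-0.031 -0.054] F [ 0.49 -0.02 -1.65] yaw 1.4963 pos [491.5  280.16  68.55] t 30.5
```

```bash
python3 -m pendant '[[[0,0,0,0.0005,0],[0,0,0,0.0005,0],[0.4,0,0,0.0005,0],[0.5,0,0,0.0005,0],[0.6,0,0,0.0005,0],[0.7,0,0,0.0005,0],[0.8,0,0,0.0005,0],[0.8,0,0,0.0005,0]]]'; python3 -m pendant '[[[0.8,0,0,0,0],[0.8,0,0,-0.01,0],[0.8,0,0,-0.04,0],[0.8,0,0,-0.085,0],[0.8,0,0,-0.13,0],[0.8,-0.03,0,-0.135,0],[0.8,-0.06,0,-0.135,0],[0.8,-0.06,0,-0.135,0]]]'
python3 - <<'E'
from h import *
c=cam('wrist'); P=cloud(c)
for lo,hi in((108,125),(50,60)):
    H=((P[...,2]>lo)&(P[...,2]<hi)&(np.hypot(P[...,0]-491,P[...,1]-280)<60)).astype(np.uint8)
    k=max(cv2.findContours(H,0,1)[0],key=cv2.contourArea).reshape(-1,2); z=np.median(P[...,2][H>0]); print(z,cv2.minAreaRect(onplane(c,k,z)[:,:2].astype(np.float32)))
t=cam('top'); s=cam('scene'); a=cv2.resize(c['img'],(400,300));b=cv2.resize(t['img'],(400,300),interpolation=3)
cv2.imwrite('pics/fin.png',np.vstack([np.hstack([a,b]),cv2.resize(s['img'][130:330,180:500],(800,300))[:, :]]))
E
```

```text
t: 31.3
eef_pos: [491.4, 280.1, 67.8]
tcp_rot: [3.142, 0.0, 1.496]
ft_force: [-0.1, 0.1, -0.2]
opening: 0.699
t: 32.1
eef_pos: [486.6, 218.1, 204.2]
tcp_rot: [3.141, 0.0, 1.495]
ft_force: [0.9, 0.3, -0.3]
opening: 0.799
115.92230622844642 ((491.8764953613281, 280.1881408691406), (23.12759780883789, 23.698299407958984), 85.7059555053711)
55.86172916441279 ((491.4410095214844, 279.8353576660156), (70.42628479003906, 70.70162963867188), 19.011489868164062)
```

View pics/fin.png

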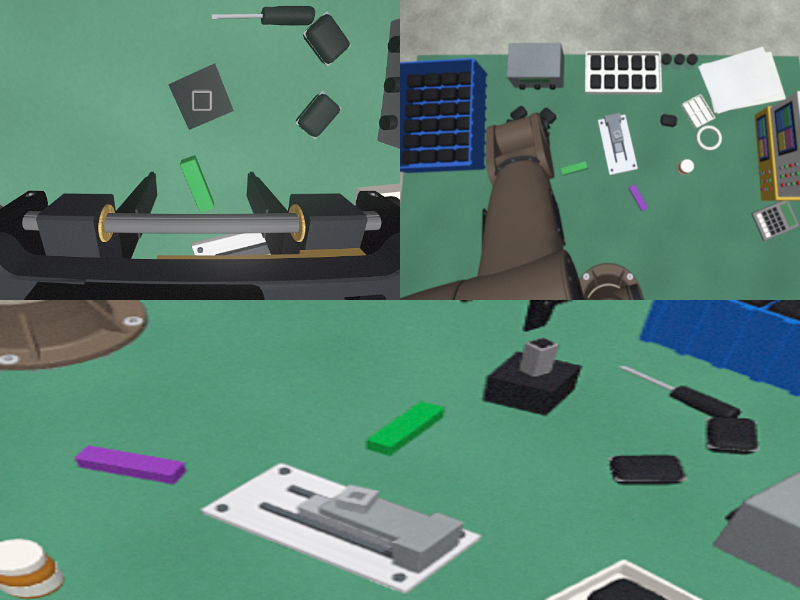

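The driver is back in its stand with its top at 115.9 mm, the same as at the start, and the bystanders look unmoved.

```bash
python3 -c "
from cell import env
print(env.state()['t'],env.job_done())"
```

```text
the job is handed in; nothing more can be done
32.25 None
```

I slid the block home, turned the stop screw down until it nipped the block, put the driver back in its stand and handed the job in at 32 s of the 72 s allowed.

- **Block:** pushed along the channel until it hit the end stop, with about 19 N at the wrist. The wrist camera then measured its near end at x = -55.1 mm; home is -55 mm. A coarser reading from the top camera gave -58.9 mm. I went by the wrist reading.
- **Screw:** turned 1.85 rad clockwise in all, counting play in the socket. The holding torque rose from about 0.03 N m when free to 0.10 N m.
- **Nip:** I estimate 14 to 18 N, against your aim of 12 N and the 3 to 25 N band. The readings did not fully agree. The last two steps rose unevenly, from 0.053 to 0.099 N m. Taking zero from the readings after I eased the driver back and lifted it out gives about 22 N instead. I could not check the nip directly.
- **Driver:** stands upright and fully down, with its handle top at 115.9 mm (115.9 mm before) and its position within 1 mm of where it was.
- **Other things on the bench:** they look unmoved in the final pictures, and the green and purple look-alikes were not touched.

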